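# Set the punch-guide carriage of a stamping jig against its marked stop

## Task

On the letter-stamping jig, press down the pad in the middle of the sliding carriage to free its brake and, keeping it pressed, push the carriage along the rail right up against the marked stop (the block with the scribed line and the knurled thumbscrew on top). Then let the pad come up so that the brake holds the carriage there, ready for the first letter. Do not drag the carriage with its brake on, do not slam it, and leave the tools and other things around the jig where they are.

Things in the scene. Friction and masses are not known exactly. Their poses are not given: they have to be found in the camera images.
- jig: The stamping jig, bolted to the bench: an aluminium plate 200 x 460 x 12 mm that carries a steel T-shaped rail 40 mm wide, 420 mm long, its top 34 mm above the bench. Origin: on the bench, under the middle of the rail. Its y axis runs along the rail, its z axis up; the aluminium blank (38 x 345 mm, held by two toe clamps) lies on its -x side (towards the robot), a steel rule with tick marks on its +x side. It stands at any yaw of up to 0.3 rad.
- pad_top (a point): Centre of the top of the black ribbed rubber pad in the middle of the carriage, 62 mm above the bench when up. The pad is 47 mm long (along the rail) and 40 mm wide, and lies between two upright aluminium cheeks, each 12 mm thick along the rail and 48 mm wide, whose tops are 69 mm above the bench (7 mm above the pad) and whose inner faces are 50 mm apart; the two other sides are open. A closed gripper tip fits between the cheeks. The point moves with the pad and carriage.
- pad (a joint): How far the pad is pressed down, m: 0 up (brake on; it may read some tenths of a millimetre either side of 0), 0.007 right down. It is a spring: about 9 N to start it, 11 N right down. The brake is free once the pad is 1 mm or more down; 3 to 6 mm is a good depth. Let go, it springs up and the brake grips.
- carriage (a joint): Position of the carriage along the rail, m, growing along the jig's +y; 0 with the carriage at the jig's origin. Brake on, it holds against roughly 10 to 17 N along the rail; brake free, about 1 N moves it. It is captive on the rail and cannot be lifted.
- carriage_mid (a point): Middle of the carriage, on the rail's centre line, 43 mm above the bench. The aluminium carriage is 74 mm long along the rail (its two end faces are 37 mm from this point) and 60 mm wide; an arm on its -x side carries the steel punch guide with a square hole, reaching 91 mm out from the rail's centre line at 50 mm height.
- stop_mid (a point): The marked stop: centre of the top face of the block, on the rail's centre line, 54 mm above the bench. An aluminium block 62 mm across the rail, 24 mm along it (its faces are 12 mm from this point), with a dark scribed line round its middle and a round knurled steel thumbscrew (22 mm across, top 68 mm above the bench) on top. It is clamped fast on the rail, on either side of the carriage; the carriage touches it when this point and carriage_mid are 49 mm apart.
- end_block_mid (a point): The plain end block at the other end of the rail: same block and same point, but without line or thumbscrew, only two flush dark screws. Not the stop wanted.
- punch_a: Steel letter punch, 9 x 9 x 68 mm, lying on the jig's plate beyond the rail (+x side), about along the rail. Origin: centre of its underside. Leave alone.
- punch_b: Another such punch, lying on the bench to the right of the jig. Origin: centre of its underside. Leave alone.
- holder_a: Orange plastic punch holder 36 x 78 x 42 mm with twelve punches standing in it, 78 mm high in all, right of the jig. Origin: centre of its underside. Leave alone.
- holder_b: Another such holder, just beyond the jig's plate. Origin: centre of its underside. Leave alone.
- hammer: Ball-peen hammer lying on the bench beyond the jig, 265 mm long, head 31 mm high. Origin: on the bench, mid-length; its head lies 100 mm along its +x. Leave alone.
- board: Plywood stamping board 150 x 200 x 18 mm with a round aluminium blank on it, left of the jig. Origin: centre of its underside. Leave alone.
- dish: Round steel dish, 90 mm across, 22 mm high, right of the jig near the robot. Origin: centre of its underside. Leave alone.
- scriber: Thin steel scriber 125 mm long, 9 mm thick, lying between the jig and the robot. Origin: on the bench under its shaft. Leave alone.

How it is judged (in metres and radians):
On the way, in this order (a step that is already met when the one before it is completed fails the run):
1. the pad is pressed down (brake free) while the carriage is still away from the marked stop (value of joint pad above 0.001 m and horizontal distance between carriage_mid and stop_mid above 0.065 m), for 0.05 s.
2. the carriage rests against the marked stop, pad still pressed (value of joint pad above 0.001 m and horizontal distance between carriage_mid and stop_mid below 0.051 m), for 0.05 s.
At the end, for the whole second after the job is handed in: The carriage stands still against the marked stop (gap under 2 mm) and its pad is up again, so that the brake holds (pad less than 0.7 mm down) (horizontal distance between carriage_mid and stop_mid below 0.051 m and value of joint pad below 0.0007 m and velocity of joint carriage between -0.005 and 0.005 m/s); the robot touches nothing.
It fails at once if the carriage is dragged along with its brake on (value of joint pad below 0.0003 m and (velocity of joint carriage above 0.02 m/s or velocity of joint carriage below -0.02 m/s)).
It fails at once if the carriage is slammed (faster than 0.4 m/s) (velocity of joint carriage above 0.4 m/s or velocity of joint carriage below -0.4 m/s).
It fails at once if a tool or other loose thing around the jig is lifted or shifted by more than 20 mm (distance of any of punch_a, punch_b, holder_a, holder_b, hammer, board, dish, scriber from where it was at the start of the episode above 0.02 m).
It also fails if it takes over 38 s, if anything falls off the work surface, if the arm or the gripper's body presses on something with over 40 N, if the wrist force passes 120 N, or if a joint passes its speed limit or range.

## Robot

A 6-joint arm with a two-finger parallel gripper is mounted at the origin on the work surface. World frame = base frame: x ahead of the robot, y to its left, z up, the work surface at z = 0. Lengths are in mm, angles in rad, forces in N, time in s.
With the tool pointing down it reaches from about 275 to 1000 mm from the base axis. Payload 8.4 kg.
Tool frame: the origin (TCP) lies midway between the tips of the shut fingers; the grasp point (between the pads) lies 19 mm behind it; z points along the fingers, y is the direction in which the jaws open and shut (so a half turn about z gives the same grasp; the last joint's range is limited). The gripper opens to 85 mm and grips with 20 to 120 N. Pads are 22 mm wide; open, the fingers measure 114 mm over their backs; the gripper's body (76 mm by 85 mm) begins 54 mm behind the grasp point. The pads swing forward as they close: fully open they stand 13 mm farther back than shut.
Start: joints at [-1.137, 0.353, 1.633, -0, 1.155, -0.002], TCP at [263.834, -566.586, 231.281] pointing down, gripper open.
Joint ranges: [-2.63, 2.63], [-0.92, 2.1], [0.06, 2.66], [-1.3, 4.44], [0, 2.69], [-3.02, 3.02]. Speed limits (rad/s): [2.22, 2.22, 2.79, 3.14, 3.14, 3.14].

## Interface

Orientations are given as a rotation vector (axis times angle).
In Python, from rig import monitor, cams, robot gives the robot as it stands.
- The arm moves only by the tool move_arm, never from a script. Its argument "series" is a list of rows, each a list of 3 entries, a list of its own where there are three numbers: the turn, a rotation vector about the world's x, y, z in rad, then the shift along the world's x, y, z in mm, then the finger opening in mm, from 0 to 85.4. A call has exactly 8 rows; each row shifts and turns the commanded pose from where the row before left it; what a row does not reach is not made up. A row lasts 1/8 s, in which the tool goes at most 62.5 mm and 10.7 degrees, less where a joint would pass 70% of its speed; a pose out of reach is approached as far as the arm can. A call with a gripper value outside its range is refused whole. The fingers move at their own pace and stop on an object; "newtons" is the grip in N (left out, the last holds). Time passes only in rows, so rows that do not move let the fingers close, or fill a call up. It gives the time, the measured TCP pose, the force and the opening at its end, in the units of the state.
- monitor.sense(): the state, without advancing time (a new reading comes with each control period).
- cams.snapshot(name): name is "side" or "top"; returns (picture, depth): 420x560x3 uint8, red, green, blue; 420x560 float32, mm along the optical axis (not along the pixel's ray), 0 where there is no reading.
- cams.get_calibration(name): a dict with "camera_matrix" (3x3 intrinsics, pixels), "world_from_camera" (4x4, takes a point from camera to world coordinates). Camera axes: x right, y down, z forward; pixel columns grow to the right and rows downward; lengths in mm; the calibration is good to about 2 mm. A picture is of the moment at which its call begins. get_calibration takes no time and is no camera call.
- robot.hand_in(): hands the job in, once; it reports no verdict.
The state is a dict: "time_s": time; "joints": joint angles; "qd": joint speeds; "joint_torque": joint torques, N m; "position": TCP position; "tcp_rot": TCP orientation; "contact_force": force on the tool from outside, world axes, zero at the start; "wrist_torque": the same for the moment, N m; "gripper_width": finger opening in mm.
Only numpy, scipy, OpenCV 4.12 (cv2) and the standard library are available. Lean on these libraries where they do the work, as an engineer would, in place of code of your own. Each camera call takes 0.05 s, during which the arm holds its last target. There are 200 camera calls.

## Working session

There is one attempt and no reset: what is moved stays moved. The work goes in short steps, Python scripts to look and compute and a tool call to move; the robot and the scene stay as the last step left them, time stands still between calls to the robot, and variables do not carry over. Pictures are saved under pics/ and viewed, about 8 in all and at most 12, crops included, and the job is handed in when it is done.

Besides the shell and the picture viewer there is one more tool, called after "Request:" as name(argument=value, ...), one argument or row to a line, values as JSON. move_arm: Moves the arm, as the interface text tells. Its arguments: {"type":"object","properties":{"series":{"type":"array"},"newtons":{"type":"number"}},"required":["series"]}

```bash
mkdir -p pics
python3 - <<'E'
from rig import monitor, cams, robot
import cv2,numpy as np
for n in("top","side"):
    p,d=cams.snapshot(n); cv2.imwrite(f"pics/{n}0.png",p[:,:,::-1]); np.savez(f"{n}0.npz",p=p,d=d)
    c=cams.get_calibration(n); print(n,np.round(c["camera_matrix"],1).tolist(),np.round(c["world_from_camera"],3).tolist())
s=monitor.sense();print(s)
E
```

```text
top [[400.7, 0.0, 281.2], [0.0, 400.7, 204.9], [0.0, 0.0, 1.0]] [[0.017, -0.985, 0.17, 383.382], [-1.0, -0.017, -0.0, 28.575], [0.003, -0.17, -0.985, 1216.506], [0.0, 0.0, 0.0, 1.0]]
side [[490.7, 0.0, 273.3], [0.0, 490.7, 218.0], [0.0, 0.0, 1.0]] [[-0.9, -0.255, 0.353, 110.023], [-0.435, 0.481, -0.761, 974.878], [0.024, -0.839, -0.543, 770.071], [0.0, 0.0, 0.0, 1.0]]
{'time_s': 0.1, 'joints': array([-1.13740415e+00,  3.53615694e-01,  1.63404888e+00, -7.57052234e-06,
        1.15521686e+00, -2.41802157e-03]), 'qd': array([-0.00077382, -0.00273174, -0.00124055,  0.00071771, -0.00060479,
       -0.00078543]), 'joint_torque': array([-1.98367976e-03, -6.06355405e+01, -3.42819250e+01,  7.28466375e-05,
        4.01468278e-03,  3.02155331e-05]), 'position': array([ 263.64807696, -566.19654986,  230.61842996]), 'tcp_rot': array([-3.06607294e+00, -6.78897215e-01,  4.43314329e-04]), 'contact_force': array([-0.13197667,  0.46129147, -0.39625733]), 'wrist_torque': array([-0.00232448,  0.01171329, -0.02925702]), 'gripper_width': 85.58163231413543}
```

View pics/top0.png

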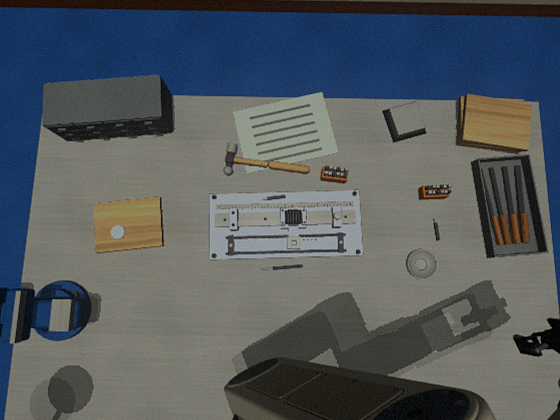

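View pics/side0.png

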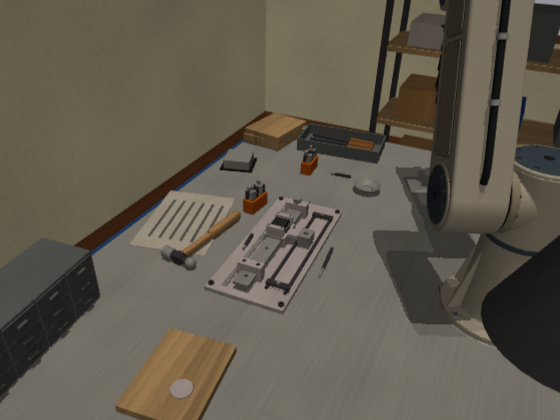

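The top view shows the jig at cols 209–362, rows 190–260, with the pad near (293,216). There are end blocks near (230,218) and (344,214). I'll zoom in on both views to tell them apart.

Run:
```python
import cv2,numpy as np
t=cv2.imread("pics/top0.png")[180:270,200:370]; s=cv2.imread("pics/side0.png")[190:305,205:345]
t=cv2.resize(t,(790,418),interpolation=cv2.INTER_CUBIC); cv2.imwrite("pics/topc.png",cv2.convertScaleAbs(t,alpha=1.2))
s=cv2.resize(s,(720,591),interpolation=cv2.INTER_CUBIC); cv2.imwrite("pics/sidec.png",cv2.convertScaleAbs(s,alpha=1.3))
```

```text
(no output)
```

View pics/topc.png

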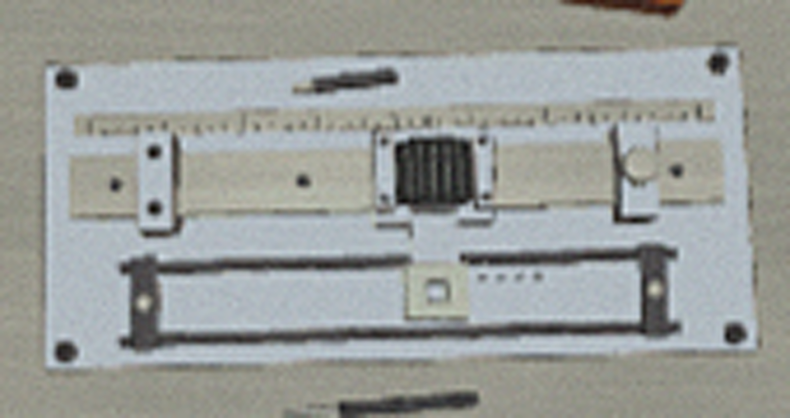

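View pics/sidec.png

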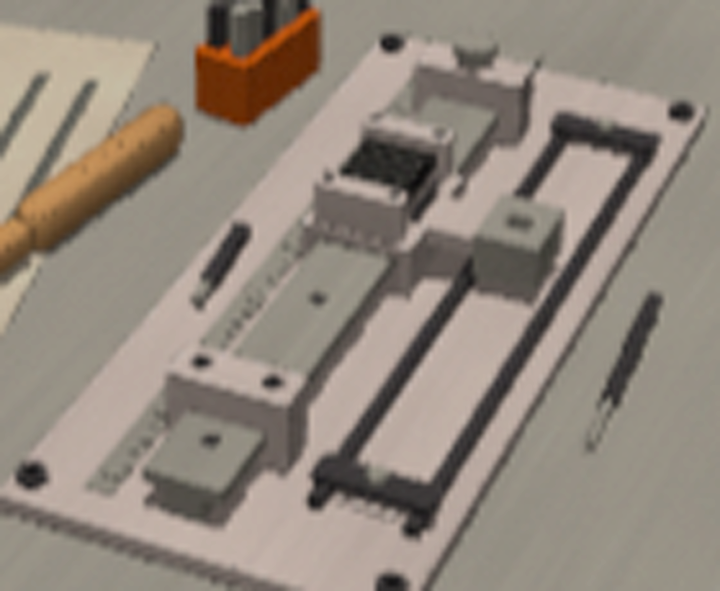

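The thumbscrew stop is the right-hand block (−y side) at crop (638,172). The pad is at crop (434,172), and the plain block is on the left with two dark screws at (154,152) and (154,208).

```bash
cat > h.py <<'E'
import numpy as np
from rig import monitor, cams, robot
def ray(n,u,v,z):
    c=cams.get_calibration(n);T=np.array(c["world_from_camera"])
    d=T[:3,:3]@np.linalg.solve(np.array(c["camera_matrix"]),[u,v,1.]);o=T[:3,3]
    return o+d*(z-o[2])/d[2]
E
python3 - <<'E'
from h import *
import cv2
f=np.load("top0.npz");g=cv2.cvtColor(f["p"],cv2.COLOR_RGB2GRAY)
m=(g[200:235,280:312]<70).astype(np.uint8)
n,l,st,ce=cv2.connectedComponentsWithStats(m);i=1+st[1:,4].argmax();u,v=ce[i]+[280,200];print("pad px",u,v,st[i])
P=lambda x,y,z:ray("top",200+(x+.5)/4.647-.5,180+(y+.5)/4.644-.5,z)
print("pad",ray("top",u,v,62).round(1),P(434,172,62).round(1))
print("stop",P(638,172,54).round(1),"end",P(155,182,54).round(1))
for c in[(66,78),(718,62),(735,333),(66,351)]:print("corner",P(*c,12).round(1))
s=np.load("side0.npz")
gs=cv2.cvtColor(s["p"],cv2.COLOR_RGB2GRAY)
S=lambda x,y,z:ray("side",205+(x+.5)/5.143-.5,190+(y+.5)/5.139-.5,z)
print("side pad",S(390,168,62).round(1),"side stop end",S(234,370,54).round(1))
for c in[(32,476),(391,43),(681,110),(391,584)]:print("side corner",S(*c,12).round(1))
r=f["d"][214:219,290:297];print("depth pad",np.median(r)); T=np.array(cams.get_calibration("top")["world_from_camera"]);K=np.array(cams.get_calibration("top")["camera_matrix"])
print(T@np.r_[np.linalg.solve(K,[u,v,1])*np.median(r),1])
E
```

```text
pad px 292.7681818181818 216.83636363636364 [  5  10  17  15 220]
pad [547.9  -6.1  62. ] [548.5  -6.8  62. ]
stop [ 551.8 -135.7   54. ] end [540.3 168.5  54. ]
corner [614.  234.7  12. ]
corner [ 632.2 -195.    12. ]
corner [ 454.2 -203.4   12. ]
corner [435.5 226.6  12. ]
side pad [545.   -7.4  62. ] side stop end [541.9 167.3  54. ]
side corner [612.1 232.   12. ]
side corner [ 632.1 -198.6   12. ]
side corner [ 454.7 -208.6   12. ]
side corner [435.5 221.6  12. ]
depth pad 1165.3901
[547.86826743  -6.10331822  62.29371644   1.        ]
```

Top and side views agree to about 3 mm: pad (546.5,−6.7), stop (552,−136), yaw ≈ +0.042, and travel ≈ 80 mm along (0.042,−0.999). The depth puts the pad at z = 62.3, as expected. I'll close the fingers, turn +0.478 about z so the jaw axis lies along the rail, and go above the pad.

Request:
move_arm(
  series=[
    [[0, 0, 0.06], [18, 35, 0], 0],
    [[0, 0, 0.06], [18, 35, 0], 0],
    [[0, 0, 0.06], [18, 35, 0], 0],
    [[0, 0, 0.06], [18, 35, 0], 0],
    [[0, 0, 0.06], [18, 35, 0], 0],
    [[0, 0, 0.06], [18, 35, 0], 0],
    [[0, 0, 0.06], [18, 35, 0], 0],
    [[0, 0, 0.06], [18, 35, 0], 0],
  ],
  newtons=40,
)

```text
time_s: 1.1
position: [408.1, -285.3, 231.1]
tcp_rot: [-2.816, -1.391, 0.0]
contact_force: [0.4, -0.4, 0.4]
gripper_width: 0.2
```

Request:
move_arm(
  series=[
    [[0, 0, 0], [18, 35, 0], 0],
    [[0, 0, 0], [18, 35, 0], 0],
    [[0, 0, 0], [18, 35, 0], 0],
    [[0, 0, 0], [18, 35, 0], 0],
    [[0, 0, 0], [18, 35, 0], 0],
    [[0, 0, 0], [18, 35, 0], 0],
    [[0, 0, 0], [18, 35, -30], 0],
    [[0, 0, 0], [12, 35, -30], 0],
  ],
)

```text
time_s: 2.1
position: [546.6, -5.3, 170.6]
tcp_rot: [2.817, 1.389, 0.001]
contact_force: [0.3, 0.5, 0.4]
gripper_width: -0.1
```

I had the sign of the initial tool yaw wrong. The jaw axis is now at −37°, so turning +0.695 puts it across the rail, which leaves the 22 mm width along the rail. I'll correct that and descend to z ≈ 90.

Request:
move_arm(
  series=[
    [[0, 0, 0.087], [0, 0, -10], 0],
    [[0, 0, 0.087], [0, -1.4, -10], 0],
    [[0, 0, 0.087], [0, 0, -10], 0],
    [[0, 0, 0.087], [0, 0, -10], 0],
    [[0, 0, 0.087], [0, 0, -10], 0],
    [[0, 0, 0.087], [0, 0, -10], 0],
    [[0, 0, 0.087], [0, 0, -10], 0],
    [[0, 0, 0.087], [0, 0, -10], 0],
  ],
)

```text
time_s: 3.1
position: [545.6, -8.0, 90.7]
tcp_rot: [-2.172, -2.269, 0.001]
contact_force: [-0.7, -0.4, 0.6]
gripper_width: -0.1
```

Run:
```python
from h import *
import cv2
ims=[]
for n,(a,b,c,d) in(("side",(180,290,220,340)),("top",(180,270,230,370))):
    p,_=cams.snapshot(n); ims.append(cv2.convertScaleAbs(cv2.resize(p[a:b,c:d,::-1],(400,380),interpolation=cv2.INTER_CUBIC),alpha=1.3))
cv2.imwrite("pics/c1.png",np.hstack(ims)); s=monitor.sense();print(s["position"],s["tcp_rot"],s["joints"].round(2))
```

```text
[544.84350367  -7.97566224  90.11404396] [-2.17308466 -2.26635673  0.00254519] [-0.02  0.41  1.92 -0.    0.82 -0.06]
```

View pics/c1.png

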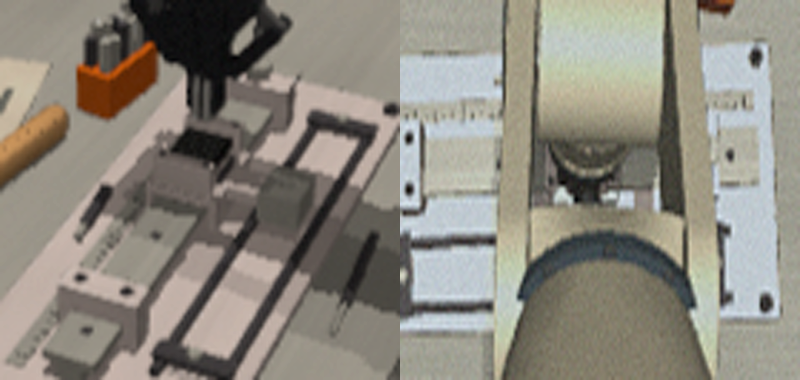

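The side view shows the closed tip at crop (205,112), above the far part of the pad at (200,145). That fits 28 mm of parallax, so the measured ±3 mm sits well within the ±14 mm clearance. I'll descend between the cheeks to just above the pad.

Request:
move_arm(
  series=[
    [[0, 0, 0], [1, 1, -4], 0],
    [[0, 0, 0], [0, 0, -4], 0],
    [[0, 0, 0], [0, 0, -4], 0],
    [[0, 0, 0], [0, 0, -4], 0],
    [[0, 0, 0], [0, 0, -3], 0],
    [[0, 0, 0], [0, 0, -3], 0],
    [[0, 0, 0], [0, 0, -3], 0],
    [[0, 0, 0], [0, 0, 0], 0],
  ],
)

```text
time_s: 4.2
position: [546.7, -7.0, 66.0]
tcp_rot: [-2.175, -2.266, 0.0]
contact_force: [-0.5, 0.7, 0.6]
gripper_width: 0.2
```

Request:
move_arm(
  series=[
    [[0, 0, 0], [0, 0, -1], 0],
    [[0, 0, 0], [0, 0, -1], 0],
    [[0, 0, 0], [0, 0, -1], 0],
    [[0, 0, 0], [0, 0, -1], 0],
    [[0, 0, 0], [0, 0, -1], 0],
    [[0, 0, 0], [0, 0, -1], 0],
    [[0, 0, 0], [0, 0, 0], 0],
    [[0, 0, 0], [0, 0, 0], 0],
  ],
)

```text
time_s: 5.2
position: [547.0, -7.0, 60.9]
tcp_rot: [2.175, 2.266, 0.0]
contact_force: [-2.5, 0.1, 9.0]
gripper_width: -0.0
```

The pad's starting force of 9 N shows at z ≈ 61. I'll press about 3.5 mm deeper.

Request:
move_arm(
  series=[
    [[0, 0, 0], [0, 0, -1], 0],
    [[0, 0, 0], [0, 0, -1], 0],
    [[0, 0, 0], [0, 0, -1], 0],
    [[0, 0, 0], [0, 0, -0.5], 0],
    [[0, 0, 0], [0, 0, 0], 0],
    [[0, 0, 0], [0, 0, 0], 0],
    [[0, 0, 0], [0, 0, 0], 0],
    [[0, 0, 0], [0, 0, 0], 0],
  ],
)

```text
time_s: 6.2
position: [547.0, -7.0, 57.5]
tcp_rot: [2.175, 2.266, 0.0]
contact_force: [-2.7, -1.7, 11.0]
gripper_width: -0.0
```

Request:
move_arm(
  series=[
    [[0, 0, 0], [0.1, -2, 0], 0],
    [[0, 0, 0], [0.1, -3, 0], 0],
    [[0, 0, 0], [0.2, -5, 0], 0],
    [[0, 0, 0], [0.2, -5, 0], 0],
    [[0, 0, 0], [0.2, -5, 0], 0],
    [[0, 0, 0], [0.2, -5, 0], 0],
    [[0, 0, 0], [0.2, -5, 0], 0],
    [[0, 0, 0], [0.2, -5, 0], 0],
  ],
)

```text
time_s: 7.2
position: [548.5, -42.1, 57.6]
tcp_rot: [2.175, 2.266, 0.001]
contact_force: [-3.2, -0.0, 10.2]
gripper_width: -0.2
```

Request:
move_arm(
  series=[
    [[0, 0, 0], [0.2, -5, 0], 0],
    [[0, 0, 0], [0.2, -5, 0], 0],
    [[0, 0, 0], [0.2, -5, 0], 0],
    [[0, 0, 0], [0.2, -5, 0], 0],
    [[0, 0, 0], [0.2, -5, 0], 0],
    [[0, 0, 0], [0.2, -4, 0], 0],
    [[0, 0, 0], [0.1, -3, 0], 0],
    [[0, 0, 0], [0.1, -2, 0], 0],
  ],
)

```text
time_s: 8.2
position: [550.0, -76.1, 57.6]
tcp_rot: [2.175, 2.266, 0.001]
contact_force: [-2.7, 0.2, 9.8]
gripper_width: -0.1
```

Request:
move_arm(
  series=[
    [[0, 0, 0], [0.1, -2, 0], 0],
    [[0, 0, 0], [0.1, -2, 0], 0],
    [[0, 0, 0], [0.1, -2, 0], 0],
    [[0, 0, 0], [0.1, -2, 0], 0],
    [[0, 0, 0], [0.1, -1.5, 0], 0],
    [[0, 0, 0], [0, -1.5, 0], 0],
    [[0, 0, 0], [0, -1.5, 0], 0],
    [[0, 0, 0], [0, -1.5, 0], 0],
  ],
)

```text
time_s: 9.2
position: [550.6, -89.0, 57.6]
tcp_rot: [-2.176, -2.265, -0.003]
contact_force: [0.6, 8.0, 9.5]
gripper_width: 0.1
```

A reaction of 8 N builds at y = −89, which matches reaching the stop (expected carriage centre ≈ −86.7). I'll push a little further to confirm and then look.

Request:
move_arm(
  series=[
    [[0, 0, 0], [0, -0.8, 0], 0],
    [[0, 0, 0], [0, -0.8, 0], 0],
    [[0, 0, 0], [0, -0.8, 0], 0],
    [[0, 0, 0], [0, -0.8, 0], 0],
    [[0, 0, 0], [0, -0.8, 0], 0],
    [[0, 0, 0], [0, 0, 0], 0],
    [[0, 0, 0], [0, 0, 0], 0],
    [[0, 0, 0], [0, 0, 0], 0],
  ],
)

```text
time_s: 10.2
position: [550.9, -93.0, 57.7]
tcp_rot: [2.176, 2.266, 0.003]
contact_force: [-1.3, 8.2, 10.3]
gripper_width: -0.2
```

Run:
```python
from h import *
import cv2
p,_=cams.snapshot("side"); cv2.imwrite("pics/c2.png",cv2.convertScaleAbs(cv2.resize(p[180:290,220:340,::-1],(640,586),interpolation=cv2.INTER_CUBIC),alpha=1.3))
```

```text
(no output)
```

View pics/c2.png

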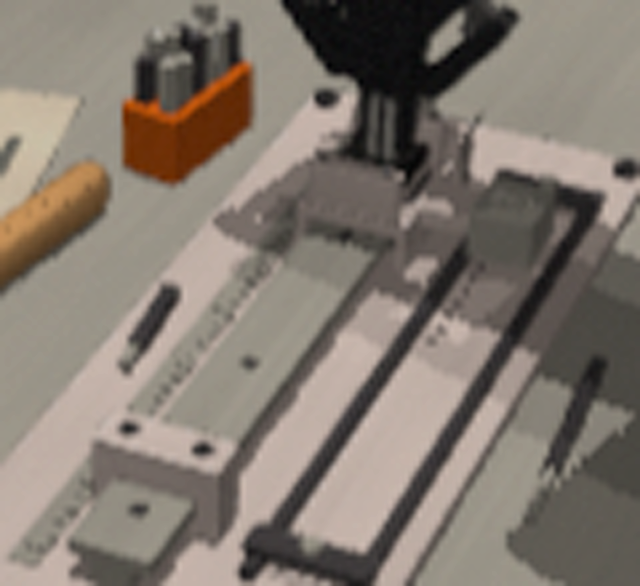

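The side view shows the tip still between the cheeks and the carriage up at the far stop, with everything else in place. The force held at 8 N while the tip slid 4 mm on the pad, so the carriage is held by the stop. I'll lift straight up slowly.

Request:
move_arm(
  series=[
    [[0, 0, 0], [0, 0, 1], 0],
    [[0, 0, 0], [0, 0, 1], 0],
    [[0, 0, 0], [0, 0, 1], 0],
    [[0, 0, 0], [0, 0, 1], 0],
    [[0, 0, 0], [0, 0, 1], 0],
    [[0, 0, 0], [0, 0, 2], 0],
    [[0, 0, 0], [0, 0, 3], 0],
    [[0, 0, 0], [0, 0, 4], 0],
  ],
)

```text
time_s: 11.25
position: [550.0, -94.1, 70.9]
tcp_rot: [-2.175, -2.266, 0.0]
contact_force: [-0.5, -0.5, 0.1]
gripper_width: 0.1
```

Request:
move_arm(
  series=[
    [[0, 0, 0], [0, 0, 6], 0],
    [[0, 0, 0], [0, 0, 8], 0],
    [[0, 0, 0], [0, 0, 20], 0],
    [[0, 0, 0], [0, 0, 30], 0],
    [[0, 0, 0], [0, 0, 40], 0],
    [[0, 0, 0], [0, 0, 40], 0],
    [[0, 0, 0], [-20, 0, 40], 0],
    [[0, 0, 0], [-30, 0, 40], 0],
  ],
)

```text
time_s: 12.25
position: [499.8, -94.0, 296.6]
tcp_rot: [2.175, 2.266, 0.001]
contact_force: [-0.7, -0.7, -0.3]
gripper_width: 0.3
```

Request:
move_arm(
  series=[
    [[0, 0, 0], [-15, -40, 10], 0],
    [[0, 0, 0], [-15, -40, 10], 0],
    [[0, 0, 0], [-15, -40, 10], 0],
    [[0, 0, 0], [-15, -40, 10], 0],
    [[0, 0, 0], [-15, -40, 0], 0],
    [[0, 0, 0], [-15, -40, 0], 0],
    [[0, 0, 0], [-15, -40, 0], 0],
    [[0, 0, 0], [0, 0, 0], 0],
  ],
)

```text
time_s: 13.25
position: [394.0, -376.0, 335.1]
tcp_rot: [2.179, 2.263, -0.001]
contact_force: [0.0, 1.0, -0.1]
gripper_width: -0.0
```

Run:
```python
from h import *
import cv2
p,d=cams.snapshot("top"); cv2.imwrite("pics/t3.png",cv2.convertScaleAbs(cv2.resize(p[180:270,200:370,::-1],(790,418),interpolation=cv2.INTER_CUBIC),alpha=1.2))
q,_=cams.snapshot("side"); cv2.imwrite("pics/s3.png",cv2.convertScaleAbs(cv2.resize(q[180:260,250:330,::-1],(600,600),interpolation=cv2.INTER_CUBIC),alpha=1.3))
print(monitor.sense()["time_s"])
```

```text
13.35
```

View pics/t3.png

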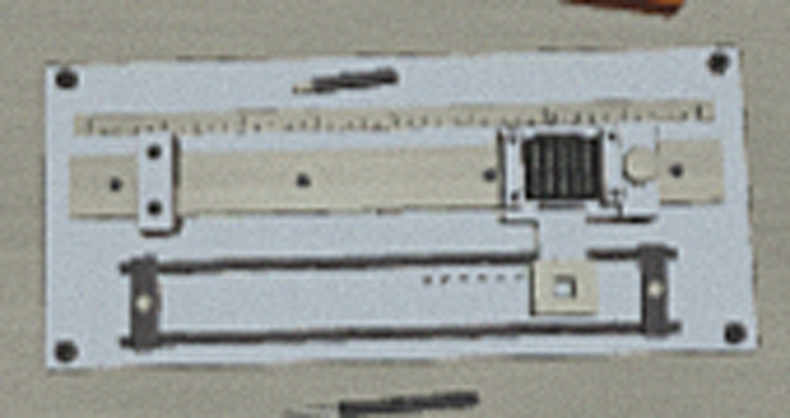

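View pics/s3.png

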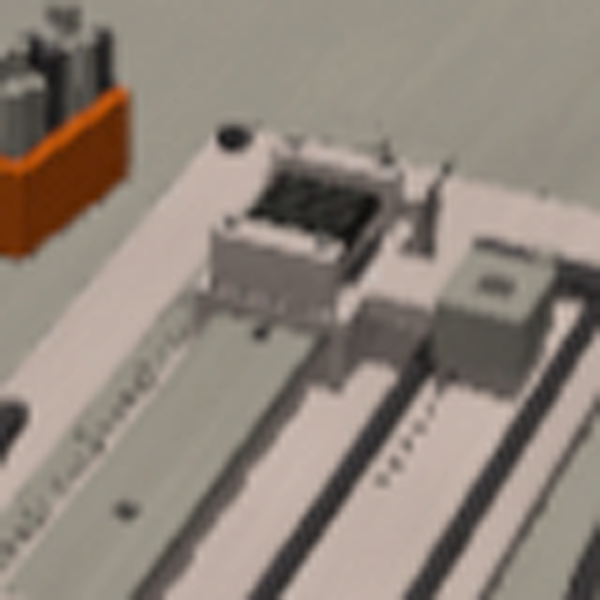

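In the top view the carriage (pad at crop (564,168)) sits flush against the thumbscrew stop at (638,172), with no visible gap. I'll make one numeric check and hand in.

Run:
```python
from h import *
import cv2
p,d=cams.snapshot("top");g=cv2.cvtColor(p,cv2.COLOR_RGB2GRAY)
n,l,st,ce=cv2.connectedComponentsWithStats((g[200:235,308:338]<70).astype(np.uint8));i=1+st[1:,4].argmax();u,v=ce[i]+[308,200]
a=ray("top",u,v,62);print("pad",a.round(1),"to stop",np.hypot(*(a-[551.8,-135.7,62])[:2]).round(1), "pad height by depth", 62-(np.median(d[int(v)-2:int(v)+3,int(u)-3:int(u)+4])-1165.39)*.985)
robot.hand_in()
```

```text
pad [552.5 -87.5  62. ] to stop 48.2 pad height by depth 61.142933
the job is handed in; nothing more can be done
```

The carriage is against the marked stop (the right-hand block with the thumbscrew) with its pad released, and the job is handed in at about 13.4 s of the 38 s allowed. `hand_in` gives no verdict, so the result rests on the checks below.

I pressed the pad about 4 mm down with the closed gripper and slid the carriage about 81 mm at no more than 40 mm/s. When it met the stop, the sideways force held steady at 8 N while the tip slid 4 mm on the pad. I then lifted straight up and moved the arm clear.

- **Gap to the stop:** the last top view puts the pad 48 mm from the stop's centre. That agrees with the 49 mm contact distance within the 2–3 mm accuracy of the cameras, and no gap is visible. The image alone cannot prove the gap is under 2 mm; the steady 8 N against the stop is the stronger evidence.
- **Pad height:** a rough estimate, comparing depth with the first picture and ignoring the pad's new place in the view, gives 61.1 mm against the nominal 62 mm. It is too coarse to confirm the 0.7 mm limit. Nothing touches the pad, and the force reads zero after the lift.
- **Other things around the jig:** I moved nothing else that I know of. The objects in the last views look where they were, but those crops do not show the hammer, board, dish, `punch_b` or `holder_a`.

One slip on the way: I first turned the tool the wrong way because of a sign error. I corrected it above the jig before making any contact.

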